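# Rack a row of bushes for inspection in reverse order

## Task

Move the four bushes from the flat delivery rack into the pockets of the grey inspection rack, one to a pocket, in reverse order: the bush that stood nearest the post of the delivery rack goes into the pocket farthest from the inspection rack's post, the next one beside it, and so on. Each must stand upright on the floor of its pocket; turn the square-flanged bush so that its flange drops flat between the pocket walls.

Things in the scene. Friction and masses are not known exactly. Their poses are not given: they have to be found in the camera images.
- delivery_rack: fixed flat aluminium plate, 58 x 246 x 8 mm, with a row of four round black pads on which the bushes start (their feet 11 mm above the origin). Places along its y axis at y = -78, -26, 26, 78 mm, x = 0. A steel post with a knob head (15 mm across, top 33 mm above the origin) stands at its +y end, y = 115 mm. Origin: underside of the plate below the middle of the row; z up
- inspection_rack: fixed grey plastic plate, 58 x 246 mm, with a row of four square pockets, 48 x 48 mm inside, sides along its x and y, walls 4 mm thick. Pocket centres at y = -78, -26, 26, 78 mm, x = 0; pocket floor 6 mm, wall tops 11 mm above the origin. A steel post like the other rack's (top 31 mm) stands at its +y end, y = 115 mm. Origin: underside of the plate below the middle of the row; z up
- bush_long: the tallest bush: plain steel, round, 45 mm tall, grips as 26 mm across, with a thin foot collar. Origin: centre of its underside, z up along its axis.
- bush_flanged: steel bush with a round flange as foot: 28 mm tall, flange 30 mm across and 8 mm thick, barrel above it 22 mm across. Origin: centre of its underside, z up along its axis.
- bush_brass: the smallest bush: plain brass cylinder, 18 mm across, 22 mm tall. Origin: centre of its underside, z up along its axis.
- bush_square: steel bush with a square flange as foot: 38 mm tall in all, flange 38 mm by 38 mm and 7 mm thick with four small screw holes, round barrel above it 24 mm across; its x and y axes are parallel to the flange's sides. A quarter turn makes no difference to how it fits. Origin: centre of its underside, z up along its axis.
- pad_long: one of four alike flat black rubber discs, 46 mm across and 3 mm thick, fixed on the delivery rack; at the start the long bush stands on it, so this disc marks that bush's place in the delivery row even after the bush is gone. Origin: centre of its underside, z up
- pad_flanged: one of four alike flat black rubber discs, 46 mm across and 3 mm thick, fixed on the delivery rack; at the start the round-flanged bush stands on it, so this disc marks that bush's place in the delivery row even after the bush is gone. Origin: centre of its underside, z up
- pad_brass: one of four alike flat black rubber discs, 46 mm across and 3 mm thick, fixed on the delivery rack; at the start the brass bush stands on it, so this disc marks that bush's place in the delivery row even after the bush is gone. Origin: centre of its underside, z up
- pad_square: one of four alike flat black rubber discs, 46 mm across and 3 mm thick, fixed on the delivery rack; at the start the square-flanged bush stands on it, so this disc marks that bush's place in the delivery row even after the bush is gone. Origin: centre of its underside, z up
There are look-alikes about, which are no part of the job. Leave any yellow look-alike of the bush_square alone.

How it is judged:
By the outcome, as a careful person would: the job done as asked, in the order asked, and still so for the second after the job is handed in, with the robot touching nothing.
It also fails if it takes over 99 s, if anything falls off the work surface, if the arm or the gripper's body presses on something with over 40 N, if the wrist force passes 120 N, or if a joint passes its speed limit or range.

## Robot

A 7-joint arm with a two-finger parallel gripper is mounted at the origin on a cart in front of the work surface, level with it; the furniture and walls round the work are solid. World frame = base frame: x ahead of the robot, y to its left, z up, the work surface at z = 0. Lengths are in m, angles in degrees, forces in N, time in s.
With the tool pointing down it reaches from about 0.425 to 0.95 m from the base axis. Payload 16.7 kg.
Tool frame: the origin (TCP) lies between the finger pads; the fingertips stand 8 mm ahead of it and the grasp point (between the pads) lies 11 mm behind it; z points along the fingers, y is the line along which they close (so a half turn about z gives the same grasp; the last joint's range is limited). The gripper opens to 94 mm and grips with 3 to 60 N. Pads are 16 mm wide; open, the fingers measure 119 mm over their backs; the gripper's body (75 mm by 177 mm) begins 78 mm behind the grasp point.
Start: joints at [58.528, 24.414, 4.234, 92.017, -1.954, 63.644, -3.845], TCP at [0.263, -0.622, 0.213] pointing down, gripper open.
Joint ranges: [-163.25, 163.25], [-28.42, 122.38], [-70.27, 78.77], [12.13, 141.07], [-58.53, 238.53], [9.26, 117.41], [-156.51, 156.51]. Speed limits (degrees/s): [108.29, 108.29, 136.94, 136.94, 172.46, 172.46, 172.46].

## Interface

Orientations are given as a 3x3 rotation matrix whose columns are the frame's x, y, z axes.
In Python, from bench import ctrl gives the robot as it stands. The module is installed in compiled form; this text tells all that it offers.
- The arm moves only by the tool apply_moves, never from a script. Its argument "increments" is a list that holds one entry, the list of rows, each a list of 7 numbers: the shift along the tool's x, y, z in mm, then the turn, a rotation vector about the tool's x, y, z in rad, then the finger opening in mm, from 0 to 94. In form: [[[tx, ty, tz, wx, wy, wz, grip], ...]]. A call has 1 to 5 rows; each row shifts and turns the commanded pose from where the row before left it, along the tool's axes as they then stand; what a row does not reach is not made up. A row lasts 1/10 s, in which the tool goes at most 50 mm and 8.59 degrees, less where a joint would pass 70% of its speed; a pose out of reach is approached as far as the arm can. A call with a gripper value outside its range is refused whole. The fingers move at their own pace and stop on an object; "newtons" is the grip in N (left out, the last holds). Time passes only in rows, so rows that do not move let the fingers close. It gives the time, the measured TCP pose, the force, the opening and the grip force at its end, in the units of the state.
- ctrl.get_state(): the state, without advancing time (a new reading comes with each control period).
- ctrl.grab_frame(name): name is "scene" or "top"; returns a dict with "frame" (400x640x3 uint8, red, green, blue), "fov_y" (degrees; the focal length in pixels is half the picture's height over the tangent of half this angle, whatever the lens; pixels are square), "cx", "cy" (the principal point, pixels), "world_from_camera" (4x4, takes a point from camera to world coordinates). Camera axes: x right, y up, looking along -z (the intrinsics and any distortion apply to the point x, -y, -z); pixel columns grow to the right and rows downward; lengths in m; the calibration is good to about 2 mm. A picture is of the moment at which its call begins. There is no depth.
- ctrl.sign_off(): hands the job in; it is judged then, once.
Trained networks look in a picture, given as the dict that the camera call returned (one of the last four; its "shot" number tells which), for a name from the list of things; names that differ only in an ending like _2 or _b are one class to them, and where a whole thing is asked for, a point or a joint stands for the part that bears it (a point fixed in the world has none). Each returns a list of dicts, best first, with "confidence" (0 to 1); they miss things now and then, are a little off and sometimes report something else, mostly with a low value. They report only what shows in the picture. A call takes as long as a camera call. They do not tell look-alikes from the thing itself.
- ctrl.recognise(thing, picture): "position" ([column, row] in pixels, amid what is visible of it).
- ctrl.silhouettes(thing, picture): "mask" (400x640 bool, what is visible of it) and "position" ([column, row] in pixels, amid what is visible of it).
The state is a dict: "clock": time; "joint_pos": joint angles; "joint_vel": joint speeds; "joint_torque": joint torques, N m; "tcp_pos": TCP position; "orientation": TCP orientation; "force": force on the tool from outside, world axes, zero at the start; "moment": the same for the moment, N m; "finger_gap": finger opening in m; "gripper_force": force on a finger pad.
Only numpy, scipy, OpenCV 4.12 (cv2) and the standard library are available. Lean on these libraries where they do the work, as an engineer would, in place of code of your own. Each camera call takes 0.05 s, during which the arm holds its last target. There are 200 camera calls.

## Working session

There is one attempt and no reset: what is moved stays moved. The work goes in short steps, Python scripts to look and compute and a tool call to move; the robot and the scene stay as the last step left them, time stands still between calls to the robot, and variables do not carry over. Pictures are saved under pics/ and viewed, at most 14 in all, crops included, and the job is handed in when it is done.

Besides the shell and the picture viewer there is one more tool, called after "Request:" as name([rows], argument=value, ...), one row to a line, values as JSON. apply_moves: Moves the arm, as the interface text tells. Its arguments: {"type":"object","properties":{"increments":{"type":"array","items":{"type":"array","items":{"type":"array","items":{"type":"number"}}}},"newtons":{"type":"number"}},"required":["increments"]}

```bash
mkdir -p pics; cat > h.py <<'E'
import numpy as np, cv2
from bench import ctrl
def save(p,n): cv2.imwrite(f'pics/{n}.png',p['frame'][:,:,::-1])
def ray(p,uv):
    f=200/np.tan(np.radians(p['fov_y']/2)); T=np.array(p['world_from_camera'])
    d=T[:3,:3]@np.array([(uv[0]-p['cx'])/f,-(uv[1]-p['cy'])/f,-1]); return T[:3,3],d
def at(p,uv,z):
    o,d=ray(p,uv); return o+d*(z-o[2])/d[2]
def proj(p,X):
    f=200/np.tan(np.radians(p['fov_y']/2)); T=np.array(p['world_from_camera'])
    c=T[:3,:3].T@(np.array(X)-T[:3,3]); return np.array([p['cx']+f*c[0]/-c[2],p['cy']-f*c[1]/-c[2]])
E
python3 - <<'E'
from h import *
np.set_printoptions(precision=4,suppress=True)
for n in ['scene','top']:
    p=ctrl.grab_frame(n); save(p,n+'0'); print(n,{k:v for k,v in p.items() if k!='frame'})
    for t in 'delivery_rack inspection_rack bush_long bush_flanged bush_brass bush_square'.split():
        print(t,[(np.round(r['position']),round(r['confidence'],2)) for r in ctrl.recognise(t,p)][:4])
print(ctrl.get_state())
E
```

```text
scene {'fov_y': 42.483123758024185, 'cx': 321.1947919165078, 'cy': 199.19414171377872, 'world_from_camera': array([[-0.7276,  0.5255, -0.4409,  0.1422],
       [-0.6857, -0.5741,  0.4474,  0.3055],
       [-0.018 ,  0.6279,  0.7781,  0.8675],
       [ 0.    ,  0.    ,  0.    ,  1.    ]]), 'shot': 1}
delivery_rack [(array([352., 301.]), 0.94), (array([358., 185.]), 0.37)]
inspection_rack [(array([362., 183.]), 0.65)]
bush_long [(array([378., 261.]), 0.53)]
bush_flanged [(array([397., 248.]), 0.46)]
bush_brass [(array([354., 287.]), 0.74)]
bush_square [(array([336., 298.]), 0.64), (array([327., 132.]), 0.64)]
top {'fov_y': 55.47171804676744, 'cx': 321.3831079193275, 'cy': 198.27011074826407, 'world_from_camera': array([[ 0.0061,  0.9944, -0.1057,  0.483 ],
       [-0.9997,  0.0084,  0.0212, -0.1651],
       [ 0.022 ,  0.1055,  0.9942,  0.89  ],
       [ 0.    ,  0.    ,  0.    ,  1.    ]]), 'shot': 2}
delivery_rack [(array([289., 254.]), 0.78)]
inspection_rack [(array([364., 192.]), 0.64)]
bush_long []
bush_flanged [(array([324., 259.]), 0.7)]
bush_brass []
bush_square [(array([393., 120.]), 0.83), (array([253., 258.]), 0.58)]
{'clock': 0.7, 'joint_pos': array([58.529 , 24.4147,  4.2355, 92.0179, -1.953 , 63.6453, -3.8462]), 'joint_vel': array([-0.0039, -0.0748, -0.0705, -0.0181,  0.0603, -0.0383, -0.0904]), 'joint_torque': array([ -0.002 , -93.5302,   3.6619, -45.4506,  -0.049 ,   0.013 ,
         0.0001]), 'tcp_pos': array([ 0.2627, -0.6217,  0.2134]), 'orientation': array([[ 0.9212,  0.3891, -0.    ],
       [ 0.3891, -0.9212,  0.0001],
       [ 0.    , -0.0001, -1.    ]]), 'force': array([0.6718, 0.3214, 0.0334]), 'moment': array([ 0.047 , -0.0162,  0.0447]), 'gripper_force': 0.0, 'finger_gap': 0.09436057686511484}
```

View pics/scene0.png

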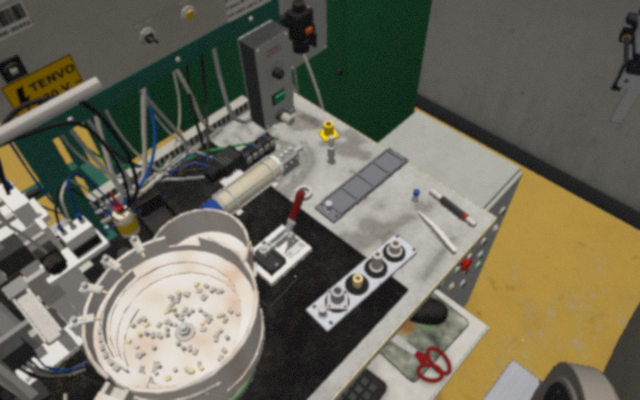

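View pics/top0.png

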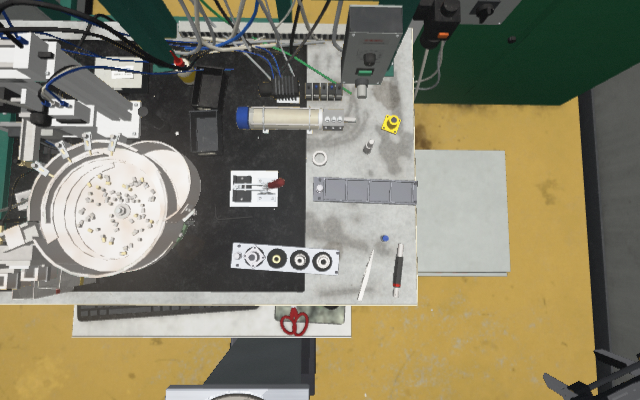

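The top picture shows the delivery rack at (285,258) with its post at left (238,257), so the square bush at (254,258) is nearest the post, then brass at (278,258), then two more at (300,259) and (323,260). The inspection rack is at (364,190) with its post at left (319,187). There are two candidates for bush_square: (254,258) is steel and on the rack, and (393,122) is yellow. The yellow one is the look-alike, so I want the steel one and will confirm it in a crop.

```bash
python3 - <<'E'
from h import *
np.set_printoptions(precision=4,suppress=True)
P={n:ctrl.grab_frame(n) for n in ['scene','top']}
a=cv2.resize(P['scene']['frame'][220:340,290:440],(750,600),interpolation=cv2.INTER_CUBIC)[:,:,::-1]
a=cv2.resize(a,(375,300))
b=cv2.resize(P['top']['frame'][170:290,220:420],None,fx=4,fy=4,interpolation=cv2.INTER_CUBIC)[:,:,::-1]
c=np.zeros((600,800,3),np.uint8); c[:480]=b; cv2.imwrite('pics/crop_top.png',c[:480])
a=cv2.resize(P['scene']['frame'][220:340,290:440],(750,600),interpolation=cv2.INTER_CUBIC)[:,:,::-1]; cv2.imwrite('pics/crop_scene.png',a)
for n,p in P.items():
  for t,z in [('delivery_rack',.008),('inspection_rack',.011)]:
    for r in ctrl.silhouettes(t,p)[:1]:
        ys,xs=np.nonzero(r['mask']); 
        W=np.array([at(p,(u,v),z)[:2] for u,v in zip(xs,ys)]).astype(np.float32)*1000
        print(n,t,round(r['confidence'],2),cv2.minAreaRect(W))
  for t in 'pad_long pad_flanged pad_brass pad_square'.split():
    print(n,t,[(np.round(r['position']),round(r['confidence'],2),at(p,r['position'],.011)[:2]) for r in ctrl.recognise(t,p)][:4])
  for t,h in [('bush_long',45),('bush_flanged',28),('bush_brass',22),('bush_square',38)]:
    print(n,t,[(np.round(r['position']),round(r['confidence'],2),at(p,r['position'],.011+h/2e3)[:2]) for r in ctrl.recognise(t,p)][:3])
E
```

```text
scene delivery_rack 0.77 ((434.0894470214844, -101.29813385009766), (249.3016357421875, 61.685302734375), 85.85855102539062)
scene inspection_rack 0.84 ((592.2091674804688, -282.19464111328125), (250.56204223632812, 64.83941650390625), 88.3241195678711)
scene pad_long [(array([375., 275.]), 0.7, array([ 0.4246, -0.1208]))]
scene pad_flanged [(array([392., 257.]), 0.74, array([ 0.426 , -0.1755]))]
scene pad_brass [(array([356., 288.]), 0.53, array([ 0.4324, -0.074 ]))]
scene pad_square [(array([339., 310.]), 0.62, array([ 0.4256, -0.0206]))]
scene bush_long [(array([379., 260.]), 0.74, array([ 0.4328, -0.1411])), (array([362., 184.]), 0.22, array([ 0.5808, -0.2634]))]
scene bush_flanged [(array([394., 247.]), 0.79, array([ 0.4326, -0.1869]))]
scene bush_brass [(array([361., 282.]), 0.64, array([ 0.4312, -0.0866])), (array([335., 297.]), 0.59, array([ 0.4439, -0.0301]))]
scene bush_square [(array([336., 299.]), 0.68, array([ 0.438 , -0.0243])), (array([329., 133.]), 0.67, array([ 0.7382, -0.3325]))]
top delivery_rack 0.88 ((436.79608154296875, -101.28492736816406), (245.42218017578125, 57.559906005859375), 86.167236328125)
top inspection_rack 0.9 ((595.1358642578125, -285.8863525390625), (244.12025451660156, 58.15861511230469), 88.12440490722656)
top pad_long [(array([295., 265.]), 0.63, array([ 0.4235, -0.1251]))]
top pad_flanged [(array([320., 260.]), 0.63, array([ 0.4339, -0.182 ]))]
top pad_brass [(array([279., 254.]), 0.82, array([ 0.4468, -0.0869]))]
top pad_square [(array([276., 259.]), 0.63, array([ 0.4359, -0.0805]))]
top bush_long []
top bush_flanged [(array([360., 190.]), 0.39, array([ 0.5953, -0.2733]))]
top bush_brass [(array([272., 262.]), 0.53, array([ 0.4309, -0.0722]))]
top bush_square [(array([392., 121.]), 0.54, array([ 0.7582, -0.3469])), (array([253., 255.]), 0.49, array([ 0.4464, -0.0325])), (array([364., 191.]), 0.28, array([ 0.591 , -0.2798]))]
```

View pics/crop_top.png

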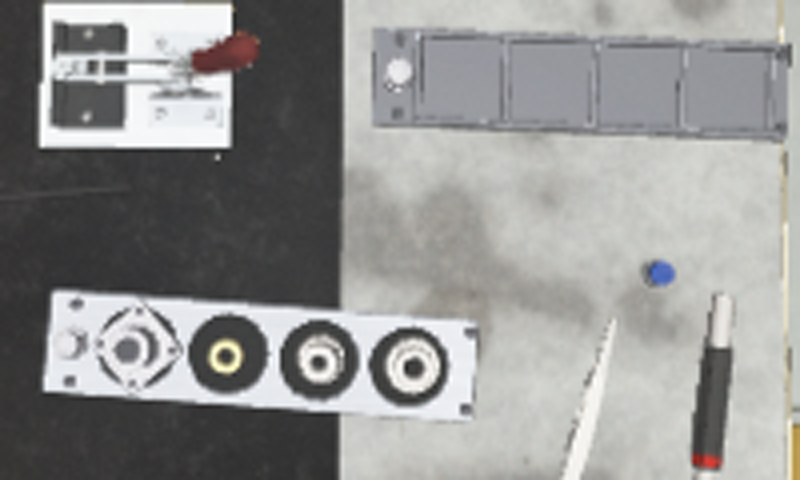

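View pics/crop_scene.png

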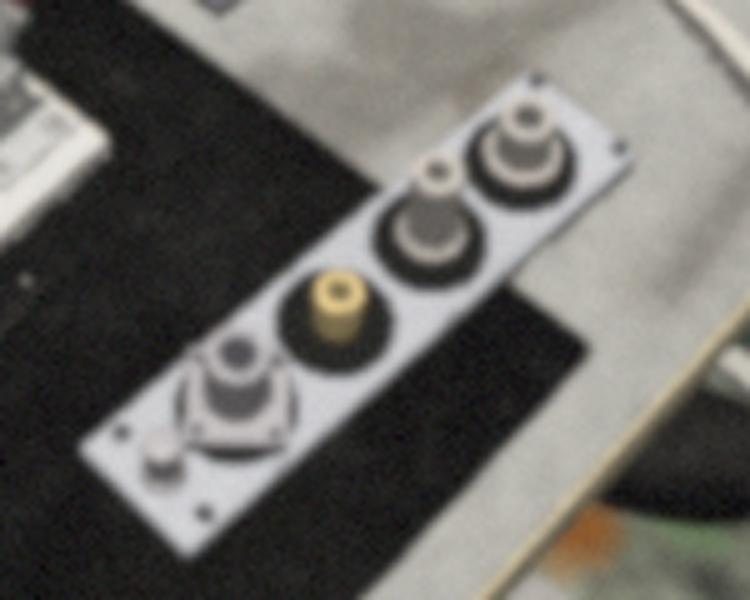

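The crops confirm the order from the post: the steel square bush (crop_top 137,348; flange turned about 45°), brass (226,356), long (319,360), flanged (410,367). The steel one on the rack beside the post fits bush_square, and the yellow one is left alone. Targets on the inspection rack: square y=-78, brass -26, long +26, flanged +78.

```bash
cat >> h.py <<'E'
from scipy.spatial.transform import Rotation as R
def delta(x,y,z,tooly_deg):
    """remaining shift in tool axes (mm) and turn (rad) to TCP x,y,z mm with tool y at azimuth tooly_deg, tool down"""
    s=ctrl.get_state(); O=np.array(s['orientation']); a=np.radians(tooly_deg)
    Y=np.array([np.cos(a),np.sin(a),0]); Z=np.array([0,0,-1.]); T=np.c_[np.cross(Y,Z),Y,Z]
    t=O.T@(np.array([x,y,z])-1000*np.array(s['tcp_pos'])); w=R.from_matrix(O.T@T).as_rotvec(); t2=T.T@(np.array([x,y,z])-1000*np.array(s['tcp_pos']))
    print('t',s['clock'],'tcp',np.round(1000*np.array(s['tcp_pos']),1),'now-axes',np.round(t,1),'turn',np.round(w,3),'after-turn axes',np.round(t2,1),'gap',s['finger_gap'],'F',np.round(s['force'],1))
E
python3 - <<'E'
from h import *
np.set_printoptions(precision=1,suppress=True)
p=ctrl.grab_frame('top')
C=lambda u,v:((u+.5)/4+220-.5,(v+.5)/4+170-.5)
for n,uv,z in [('brass',(229,354),.011),('long',(319,360),.011),('fl',(409,367),.011),('sqL',(95,348),.018),('sqR',(180,350),.018),('sqT',(137,303),.018),('sqB',(137,392),.018),('iTL',(373,28),.006),('iBL',(373,125),.006),('iTR',(790,45),.006),('iBR',(786,140),.006),('w1',(506,83),.011),('w2',(597,87),.011),('w3',(684,90),.011)]:
    print(n,1000*at(p,C(*uv),z)[:2])
def places(c,a,ys):
    a=np.radians(a); return [np.array(c)+y*np.array([np.cos(a),np.sin(a)]) for y in ys]
print(places((435.8,-101.3),86.1,(78,26,-26,-78)), places((594,-284.5),88.2,(78,26,-26,-78)))
delta(441,-23,120,-4)
E
```

```text
brass [438.3 -83.1]
long [ 435.2 -134.4]
fl [ 431.5 -185.8]
sqL [441.7  -8.2]
sqR [440.8 -56.1]
sqT [467.  -31.2]
sqB [417.3 -32.5]
iTL [ 628.  -163.6]
iBL [ 570.7 -164.1]
iTR [ 620.2 -409.9]
iBR [ 563.9 -406.4]
w1 [ 595.5 -241.4]
w2 [ 593.6 -294.6]
w3 [ 592.3 -345.6]
[array([441.1, -23.5]), array([437.6, -75.4]), array([ 434. , -127.2]), array([ 430.5, -179.1])] [array([ 596.5, -206.5]), array([ 594.8, -258.5]), array([ 593.2, -310.5]), array([ 591.5, -362.5])]
t 1.85 tcp [ 262.7 -621.7  213.5] now-axes [ 397.3 -482.1   93.5] turn [-0.  -0.  -1.1] after-turn axes [609.7 136.1  93.5] gap 0.0938619382501829 F [-0.4 -0.1 -0.5]
```

Request:
apply_moves([
  [[0,0,0,0,0,-0.14,60],[0,0,0,0,0,-0.14,60],[0,0,0,0,0,-0.14,60],[0,0,0,0,0,-0.14,60],[0,0,0,0,0,-0.14,60]],
], newtons=25)

```text
clock: 2.35
tcp_pos: [0.2627, -0.6218, 0.2135]
orientation: [[0.449, 0.894, 0.0], [0.894, -0.449, 0.0], [0.0, -0.0, -1.0]]
force: [-0.2, 0.3, -0.3]
finger_gap: 0.0609
gripper_force: 0.0
```

Request:
apply_moves([
  [[0,0,0,0,0,-0.14,60],[0,0,0,0,0,-0.14,60],[0,0,0,0,0,-0.14,60],[0,0,0,0,0,-0.14,60],[0,0,0,0,0,-0.14,60]],
])

```text
clock: 2.85
tcp_pos: [0.2627, -0.6218, 0.2135]
orientation: [[-0.232, 0.973, 0.0], [0.973, 0.232, 0.0], [0.0, 0.0, -1.0]]
force: [-0.2, 0.4, 0.5]
finger_gap: 0.0598
gripper_force: 0.0
```

```bash
python3 -c "
from h import *
delta(440.5,-32,120,20)"
```

```text
t 2.85 tcp [ 262.7 -621.8  213.5] now-axes [532.3 310.1  93.5] turn [ 0.     0.    -0.114] after-turn axes [493.4 368.8  93.5] gap 0.0598281801186828 F [-0.2  0.4  0.5]
```

Request:
apply_moves([
  [[35,20,6,0,0,0,60],[35,20,6,0,0,0,60],[35,20,6,0,0,0,60],[35,20,6,0,0,0,60],[35,20,6,0,0,0,60]],
])

```text
clock: 3.35
tcp_pos: [0.3206, -0.4271, 0.1834]
orientation: [[-0.227, 0.974, 0.0], [0.974, 0.227, -0.0], [-0.0, 0.0, -1.0]]
force: [1.0, -1.0, 1.3]
finger_gap: 0.06
gripper_force: 0.0
```

Request:
apply_moves([
  [[35,20,6,0,0,0,60],[35,20,6,0,0,0,60],[35,20,6,0,0,0,60],[35,20,6,0,0,0,60],[35,20,6,0,0,0,60]],
])

```text
clock: 3.85
tcp_pos: [0.3783, -0.2341, 0.1535]
orientation: [[-0.227, 0.974, 0.001], [0.974, 0.227, -0.0], [-0.001, 0.0, -1.0]]
force: [0.8, -0.7, 0.7]
finger_gap: 0.0599
gripper_force: 0.0
```

Request:
apply_moves([
  [[35,20,6,0,0,0,60],[35,20,6,0,0,0,60],[35,20,6,0,0,0,60],[35,20,6,0,0,0,60],[0,0,0,0,0,-0.114,60]],
])

```text
clock: 4.35
tcp_pos: [0.4254, -0.0763, 0.1294]
orientation: [[-0.339, 0.941, 0.001], [0.941, 0.339, 0.001], [0.001, 0.001, -1.0]]
force: [-0.2, -1.1, 1.0]
finger_gap: 0.0602
gripper_force: 0.0
```

```bash
python3 -c "
from h import *
delta(440.5,-32,31,20)"
```

```text
t 4.35 tcp [425.4 -76.3 129.4] now-axes [36.5 29.1 98.5] turn [ 0.001 -0.001 -0.003] after-turn axes [36.5 29.3 98.4] gap 0.06016685069317046 F [-0.2 -1.1  1. ]
```

Request:
apply_moves([
  [[18,15,0,0,0,0,60],[18,14,0,0,0,0,60],[0,0,30,0,0,0,60],[0,0,16,0,0,0,60],[0,0,0,0,0,0,60]],
])

```text
clock: 4.85
tcp_pos: [0.4383, -0.037, 0.082]
orientation: [[-0.337, 0.942, -0.003], [0.942, 0.337, 0.001], [0.002, -0.002, -1.0]]
force: [0.2, 0.1, 0.6]
finger_gap: 0.06
gripper_force: 0.0
```

```bash
python3 - <<'E'
from h import *
delta(440.5,-32,31,20)
p=ctrl.grab_frame('scene')
cv2.imwrite('pics/c1.png',cv2.resize(p['frame'][200:350,260:460],(800,600),interpolation=cv2.INTER_CUBIC)[:,:,::-1])
E
```

```text
t 4.85 tcp [438.3 -37.   82. ] now-axes [ 3.9  3.9 51. ] turn [-0.002 -0.002 -0.006] after-turn axes [ 4.   3.8 51. ] gap 0.060042031125724586 F [0.2 0.1 0.6]
```

View pics/c1.png

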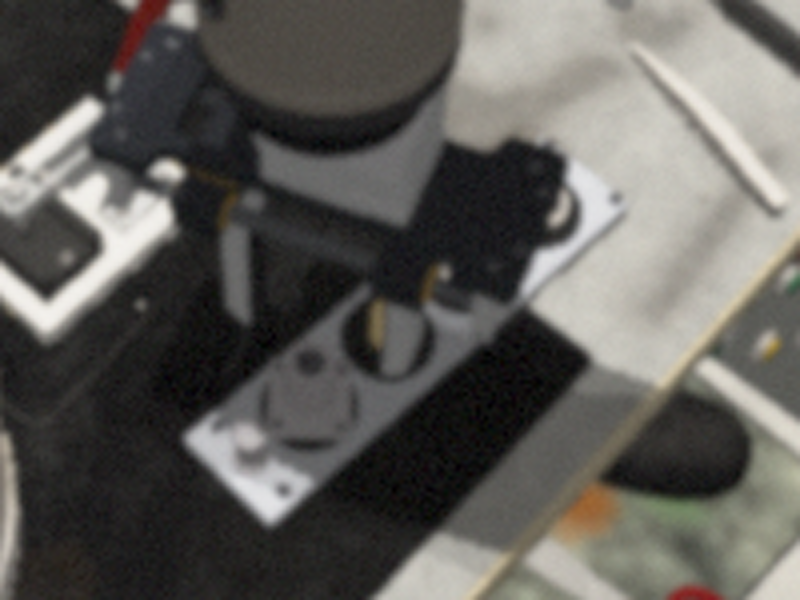

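The gripper straddles the square bush; its barrel top is at crop (312,360), i.e. scene pixel (338,290). I'll check that against my estimate.

```bash
python3 - <<'E'
from h import *
p=ctrl.grab_frame('scene')
for n,uv,z in [('sq',(238,352),.049),('brass',(340,290),.033),('long',(438,172),.056),('fl',(527,117),.039)]:
    print(n,np.round(1000*at(p,(uv[0]/5+290,uv[1]/5+220),z)[:2],1))
p=ctrl.grab_frame('top')
for n,uv,z in [('brass',(226,356),.033),('long',(320,362),.056),('fl',(413,368),.039),('sq',(130,349),.049)]:
    print(n,np.round(1000*at(p,(uv[0]/4+220-.4,uv[1]/4+170-.4),z)[:2],1))
E
```

```text
sq [440.6 -32.5]
brass [436.1 -83.9]
long [ 434.  -135.9]
fl [ 430.8 -187.8]
brass [438.4 -83.5]
long [ 436.6 -136.5]
fl [ 432.7 -187.3]
sq [442.8 -32.7]
```

Request:
apply_moves([
  [[4,4,10,0,0,0,60],[0,0,20,0,0,0,60],[0,0,15,0,0,0,60],[0,0,6,0,0,0,60],[0,0,0,0,0,0,60]],
])

```text
clock: 5.5
tcp_pos: [0.4419, -0.0323, 0.0327]
orientation: [[-0.336, 0.942, -0.0], [0.942, 0.336, -0.0], [0.0, -0.0, -1.0]]
force: [-0.5, -0.8, 0.5]
finger_gap: 0.0599
gripper_force: 0.0
```

Request:
apply_moves([
  [[0,0,0,0,0,0,15],[0,0,0,0,0,0,15],[0,0,0,0,0,0,15],[0,0,0,0,0,0,15],[0,0,0,0,0,0,15]],
], newtons=25)

```text
clock: 6.0
tcp_pos: [0.4419, -0.0323, 0.0327]
orientation: [[-0.336, 0.942, 0.0], [0.942, 0.336, -0.0], [-0.0, 0.0, -1.0]]
force: [0.1, 0.1, -0.1]
finger_gap: 0.0231
gripper_force: 0.2
```

Request:
apply_moves([
  [[0,0,0,0,0,0,15],[0,0,0,0,0,0,15],[0,0,-10,0,0,0,15],[0,0,-30,0,0,0,15],[0,0,-30,0,0,0,15]],
], newtons=25)

```text
clock: 6.5
tcp_pos: [0.4412, -0.0318, 0.1035]
orientation: [[-0.337, 0.942, -0.002], [0.942, 0.337, 0.001], [0.001, -0.001, -1.0]]
force: [0.4, -0.8, -0.3]
finger_gap: 0.0231
gripper_force: 25.0
```

```bash
python3 - <<'E'
from h import *
delta(590.5,-371,70,-27)
E
```

```text
t 6.5 tcp [441.2 -31.8 103.5] now-axes [-369.8   26.3   32.9] turn [-0.002 -0.001  0.815] after-turn axes [-234.5  287.1   33.5] gap 0.023070716595477787 F [ 0.4 -0.8 -0.3]
```

Request:
apply_moves([
  [[-37,2.6,0,0,0,0,15],[-37,2.6,0,0,0,0,15],[-37,2.6,0,0,0,0,15],[-37,2.6,0,0,0,0,15],[-37,2.6,0,0,0,0,15]],
])

```text
clock: 7.0
tcp_pos: [0.5166, -0.2035, 0.1032]
orientation: [[-0.336, 0.942, 0.0], [0.942, 0.336, 0.0], [0.0, 0.0, -1.0]]
force: [0.7, 0.4, -0.1]
finger_gap: 0.0224
gripper_force: 25.0
```

Request:
apply_moves([
  [[-37,2.6,0,0,0,0,15],[-37,2.6,0,0,0,0,15],[-37,2.6,0,0,0,0,15],[-37,2.6,0,0,0,0,15],[-37,2.6,0,0,0,0,15]],
])

```text
clock: 7.5
tcp_pos: [0.591, -0.3732, 0.103]
orientation: [[-0.336, 0.942, 0.0], [0.942, 0.336, 0.001], [0.001, 0.0, -1.0]]
force: [0.5, 0.7, 0.1]
finger_gap: 0.0221
gripper_force: 25.0
```

Request:
apply_moves([
  [[0,0,0,0,0,0.136,15],[0,0,0,0,0,0.136,15],[0,0,0,0,0,0.136,15],[0,0,0,0,0,0.136,15],[0,0,0,0,0,0.136,15]],
])

```text
clock: 8.0
tcp_pos: [0.5906, -0.3716, 0.103]
orientation: [[0.336, 0.942, 0.0], [0.942, -0.336, 0.001], [0.001, -0.0, -1.0]]
force: [0.9, -0.7, -0.9]
finger_gap: 0.0223
gripper_force: 25.0
```

Request:
apply_moves([
  [[0,0,0,0,0,0.136,15],[0,0,20,0,0,0,15],[0,0,20,0,0,0,15],[0,0,0,0,0,0,15]],
])

```text
clock: 8.4
tcp_pos: [0.5893, -0.3709, 0.0605]
orientation: [[0.455, 0.89, -0.003], [0.89, -0.455, 0.003], [0.001, -0.004, -1.0]]
force: [-0.7, -0.4, -1.8]
finger_gap: 0.0221
gripper_force: 25.0
```

```bash
python3 - <<'E'
from h import *
delta(590.5,-371,28,-27)
a=[]
for n,(r,c) in {'scene':(120,320),'top':(130,300)}.items():
    p=ctrl.grab_frame(n); a.append(cv2.resize(p['frame'][r:r+120,c:c+130],(400,369),interpolation=cv2.INTER_CUBIC))
cv2.imwrite('pics/c2.png',np.hstack(a)[:,:,::-1])
E
```

```text
t 8.4 tcp [ 589.3 -370.9   60.5] now-axes [ 0.4  1.3 32.5] turn [-0.004 -0.001 -0.001] after-turn axes [ 0.5  1.2 32.5] gap 0.02210113833481803 F [-0.7 -0.4 -1.8]
```

View pics/c2.png

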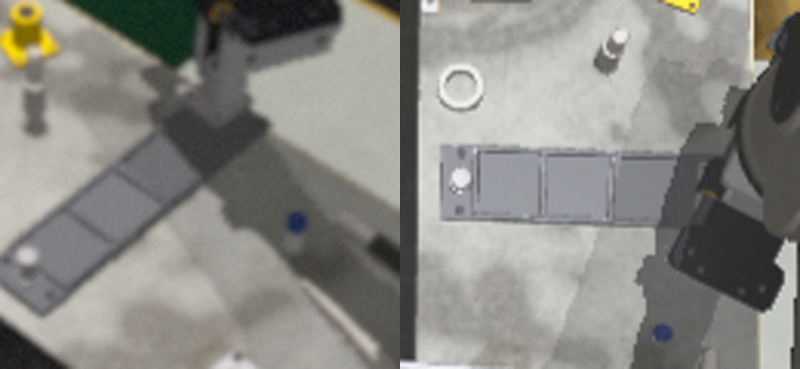

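The gripper holds the bush over the end pocket (scene crop about (215,120)); pocket walls are clear and the flange isn't resolvable in shadow. Lowering with force watch.

Request:
apply_moves([
  [[0,1,12,0,0,0,15],[0,0,8,0,0,0,15],[0,0,5,0,0,0,15],[0,0,3,0,0,0,15],[0,0,0,0,0,0,15]],
])

```text
clock: 9.0
tcp_pos: [0.5914, -0.3723, 0.034]
orientation: [[0.456, 0.89, -0.001], [0.89, -0.456, 0.0], [0.0, -0.001, -1.0]]
force: [-0.1, -0.4, 0.0]
finger_gap: 0.0221
gripper_force: 25.0
```

Request:
apply_moves([
  [[0,0,2,0,0,0,15],[0,0,1,0,0,0,15],[0,0,0,0,0,0,15]],
])

```text
clock: 9.3
tcp_pos: [0.5916, -0.3724, 0.0315]
orientation: [[0.456, 0.89, 0.0], [0.89, -0.456, 0.0], [0.0, -0.0, -1.0]]
force: [-0.6, 0.5, -0.3]
finger_gap: 0.0224
gripper_force: 25.0
```

Request:
apply_moves([
  [[0.8,-1.5,1,0,0,0,15],[0,0,1,0,0,0,15],[0,0,1,0,0,0,15],[0,0,0,0,0,0,15]],
])

```text
clock: 9.7
tcp_pos: [0.5906, -0.3709, 0.0283]
orientation: [[0.456, 0.89, -0.0], [0.89, -0.456, 0.0], [0.0, -0.0, -1.0]]
force: [-0.1, -0.2, -1.1]
finger_gap: 0.0225
gripper_force: 25.0
```

Request:
apply_moves([
  [[0,0,0.8,0,0,0,15],[0,0,0.7,0,0,0,15],[0,0,0,0,0,0,15]],
])

```text
clock: 10.0
tcp_pos: [0.5907, -0.371, 0.0277]
orientation: [[0.456, 0.89, 0.0], [0.89, -0.456, -0.0], [-0.0, 0.0, -1.0]]
force: [-3.0, 1.1, 10.5]
finger_gap: 0.0223
gripper_force: 25.0
```

Contact comes exactly at floor height. Releasing and retreating.

Request:
apply_moves([
  [[0,0,0,0,0,0,50],[0,0,0,0,0,0,50],[0,0,0,0,0,0,50],[0,0,-15,0,0,0,50],[0,0,-30,0,0,0,50]],
])

```text
clock: 10.5
tcp_pos: [0.5894, -0.3703, 0.0711]
orientation: [[0.455, 0.89, -0.003], [0.89, -0.455, 0.002], [0.0, -0.004, -1.0]]
force: [-0.2, -0.2, 0.1]
finger_gap: 0.0498
gripper_force: 0.0
```

Request:
apply_moves([
  [[0,0,-30,0,0,0,50],[0,0,0,0,0,-0.13,50],[0,0,0,0,0,-0.13,50],[0,0,0,0,0,-0.13,50],[0,0,0,0,0,0,50]],
])

```text
clock: 11.0
tcp_pos: [0.5907, -0.3713, 0.1031]
orientation: [[0.081, 0.997, 0.001], [0.997, -0.081, -0.0], [-0.0, 0.001, -1.0]]
force: [-0.1, 0.6, -0.1]
finger_gap: 0.0498
gripper_force: 0.0
```

```bash
python3 - <<'E'
from h import *
delta(437.5,-83.5,80,-4)
E
```

```text
t 11.0 tcp [ 590.7 -371.3  103.1] now-axes [ 274.4 -176.    22.9] turn [ 0.001  0.    -0.011] after-turn axes [ 276.4 -172.9   23.1] gap 0.04983316158227683 F [-0.1  0.6 -0.1]
```

Request:
apply_moves([
  [[30.5,-19.5,0,0,0,0,50],[30.5,-19.5,0,0,0,0,50],[30.5,-19.5,0,0,0,0,50],[30.5,-19.5,0,0,0,0,50],[30.5,-19.5,0,0,0,0,50]],
])

```text
clock: 11.5
tcp_pos: [0.5055, -0.2099, 0.1026]
orientation: [[0.088, 0.996, 0.001], [0.996, -0.088, -0.0], [-0.0, 0.001, -1.0]]
force: [0.8, -0.0, 0.6]
finger_gap: 0.05
gripper_force: 0.0
```

Request:
apply_moves([
  [[30.5,-19.5,0,0,0,0,50],[30.5,-19.5,0,0,0,0,50],[30.5,-19.5,0,0,0,0,50],[30.5,-19.5,0,0,0,0,50],[0,0,20,0,0,0,50]],
])

```text
clock: 12.0
tcp_pos: [0.4384, -0.0799, 0.0842]
orientation: [[0.084, 0.996, 0.004], [0.996, -0.084, -0.001], [-0.001, 0.004, -1.0]]
force: [0.1, -0.7, -0.9]
finger_gap: 0.05
gripper_force: 0.0
```

```bash
python3 - <<'E'
from h import *
delta(437.5,-83.5,26,-4)
p=ctrl.grab_frame('top'); q=ctrl.grab_frame('scene')
cv2.imwrite('pics/c3.png',np.hstack([cv2.resize(q['frame'][120:240,320:450],(400,369),interpolation=cv2.INTER_CUBIC),cv2.resize(p['frame'][150:240,330:428],(400,369),interpolation=cv2.INTER_CUBIC)])[:,:,::-1])
E
```

```text
t 12.0 tcp [438.4 -79.9  84.2] now-axes [-3.6 -0.8 58.2] turn [ 0.004  0.001 -0.014] after-turn axes [-3.6 -0.7 58.2] gap 0.05001904295142445 F [ 0.1 -0.7 -0.9]
```

View pics/c3.png

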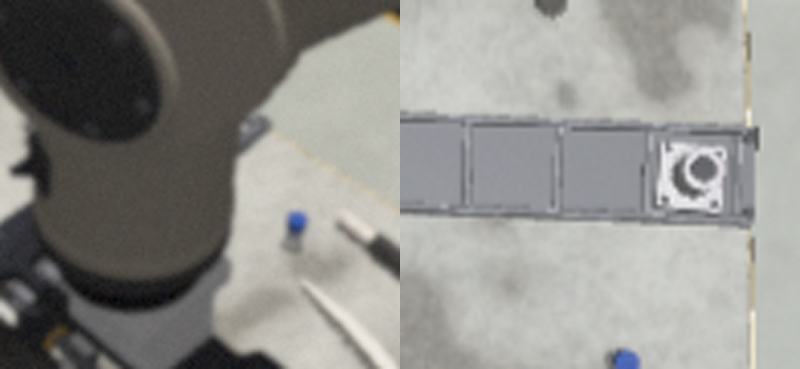

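The top view (right) shows the square bush sitting inside the end pocket, flange parallel to the walls (crop (692,175)). Now brass.

Request:
apply_moves([
  [[-3.6,0,18,0,0,0,50],[0,0,20,0,0,0,50],[0,0,14,0,0,0,50],[0,0,5,0,0,0,50],[0,0,0,0,0,0,50]],
])

```text
clock: 12.6
tcp_pos: [0.4384, -0.0868, 0.0251]
orientation: [[0.085, 0.996, -0.001], [0.996, -0.085, 0.0], [0.0, -0.001, -1.0]]
force: [-0.2, -0.1, 0.2]
finger_gap: 0.0499
gripper_force: 0.0
```

Request:
apply_moves([
  [[0,0,0,0,0,0,10],[0,0,0,0,0,0,10],[0,0,0,0,0,0,10],[0,0,0,0,0,0,10],[0,0,0,0,0,0,10]],
], newtons=25)

```text
clock: 13.1
tcp_pos: [0.4384, -0.0865, 0.0253]
orientation: [[0.083, 0.997, 0.0], [0.997, -0.083, -0.0], [-0.0, 0.0, -1.0]]
force: [-0.7, -0.6, 4.6]
finger_gap: 0.017
gripper_force: 25.0
```

Request:
apply_moves([
  [[0,0,0,0,0,0,10],[0,0,0,0,0,0,10]],
])

```text
clock: 13.3
tcp_pos: [0.4384, -0.0865, 0.0252]
orientation: [[0.083, 0.997, 0.0], [0.997, -0.083, -0.0], [-0.0, 0.0, -1.0]]
force: [-0.6, 0.0, 7.0]
finger_gap: 0.0177
gripper_force: 25.0
```

Request:
apply_moves([
  [[0,0,-10,0,0,0,10],[0,0,-25,0,0,0,10],[0,0,-30,0,0,0,10],[0,0,-10,0,0,0,10],[0,0,0,0,0,0,10]],
])

```text
clock: 13.8
tcp_pos: [0.4391, -0.0868, 0.1015]
orientation: [[0.083, 0.997, 0.003], [0.997, -0.083, -0.001], [-0.001, 0.003, -1.0]]
force: [0.4, -0.4, -1.3]
finger_gap: 0.0171
gripper_force: 25.0
```

```bash
python3 - <<'E'
from h import *
delta(592,-321.5,100,-4)
E
```

```text
t 13.8 tcp [439.1 -86.8 101.5] now-axes [-221.2  171.9    2.2] turn [ 0.003  0.001 -0.014] after-turn axes [-223.5  168.9    1.5] gap 0.01706846827206238 F [ 0.4 -0.4 -1.3]
```

Request:
apply_moves([
  [[-28,21.5,0,0,0,0,10],[-28,21.5,0,0,0,0,10],[-28,21.5,0,0,0,0,10],[-28,21.5,0,0,0,0,10],[-28,21.5,0,0,0,0,10]],
])

```text
clock: 14.3
tcp_pos: [0.5337, -0.236, 0.0985]
orientation: [[0.083, 0.997, -0.002], [0.997, -0.083, 0.001], [0.0, -0.002, -1.0]]
force: [1.3, 0.7, 0.5]
finger_gap: 0.0169
gripper_force: 25.0
```

Request:
apply_moves([
  [[-28,21.5,0,0,0,0,10],[-28,21.5,0,0,0,0,10],[-25,21.5,0,0,0,0,10],[0,0,20,0,0,0,10],[0,0,20,0,0,0,10]],
])

```text
clock: 14.8
tcp_pos: [0.5911, -0.3216, 0.0578]
orientation: [[0.084, 0.996, -0.001], [0.996, -0.084, 0.0], [0.0, -0.001, -1.0]]
force: [-0.1, 0.8, -0.9]
finger_gap: 0.0172
gripper_force: 25.0
```

Request:
apply_moves([
  [[0,0,0,0,0,0,10],[0,0,0,0,0,0,10]],
])

```text
clock: 15.0
tcp_pos: [0.5908, -0.3205, 0.0591]
orientation: [[0.083, 0.997, -0.002], [0.997, -0.083, 0.001], [0.001, -0.002, -1.0]]
force: [0.7, 0.1, -0.6]
finger_gap: 0.0173
gripper_force: 25.0
```

```bash
python3 - <<'E'
from h import *
delta(592,-321.5,20.2,-4)
E
```

```text
t 15.0 tcp [ 590.8 -320.5   59.1] now-axes [-1.   1.3 38.9] turn [-0.002 -0.001 -0.013] after-turn axes [-0.9  1.2 38.9] gap 0.01729368242282308 F [ 0.7  0.1 -0.6]
```

Request:
apply_moves([
  [[-1,1,15,0,0,0,10],[0,0,12,0,0,0,10],[0,0,6,0,0,0,10],[0,0,3,0,0,0,10],[0,0,0,0,0,0,10]],
])

```text
clock: 15.5
tcp_pos: [0.5921, -0.3219, 0.0236]
orientation: [[0.083, 0.997, -0.0], [0.997, -0.083, 0.0], [0.0, -0.001, -1.0]]
force: [1.0, 0.5, -0.3]
finger_gap: 0.0171
gripper_force: 25.0
```

Request:
apply_moves([
  [[0,0,1,0,0,0,10],[0,0,1,0,0,0,10],[0,0,0,0,0,0,10]],
])

```text
clock: 15.8
tcp_pos: [0.5923, -0.3221, 0.0222]
orientation: [[0.083, 0.997, 0.0], [0.997, -0.083, -0.0], [-0.0, 0.0, -1.0]]
force: [-0.7, -0.0, -0.2]
finger_gap: 0.0173
gripper_force: 25.0
```

Request:
apply_moves([
  [[0,0,1,0,0,0,10],[0,0,0.6,0,0,0,10],[0,0,0,0,0,0,10]],
])

```text
clock: 16.1
tcp_pos: [0.5922, -0.3221, 0.0204]
orientation: [[0.083, 0.997, 0.0], [0.997, -0.083, 0.0], [0.0, 0.0, -1.0]]
force: [0.4, 0.4, -0.4]
finger_gap: 0.017
gripper_force: 25.0
```

Request:
apply_moves([
  [[0,0,0.5,0,0,0,10],[0,0,0.3,0,0,0,10],[0,0,0,0,0,0,10]],
])

```text
clock: 16.4
tcp_pos: [0.5923, -0.3221, 0.0203]
orientation: [[0.083, 0.997, 0.0], [0.997, -0.083, -0.0], [-0.0, 0.0, -1.0]]
force: [-4.0, 0.5, 10.7]
finger_gap: 0.0171
gripper_force: 25.0
```

Brass is on the floor. Release, then go for the long bush.

Request:
apply_moves([
  [[0,0,0,0,0,0,50],[0,0,0,0,0,0,50],[0,0,0,0,0,0,50],[0,0,-12,0,0,0,50],[0,0,-25,0,0,0,50]],
])

```text
clock: 16.9
tcp_pos: [0.5911, -0.3215, 0.0558]
orientation: [[0.083, 0.997, -0.003], [0.997, -0.083, 0.002], [0.001, -0.003, -1.0]]
force: [-0.1, -0.2, 1.0]
finger_gap: 0.0495
gripper_force: 0.0
```

Request:
apply_moves([
  [[0,0,-30,0,0,0,50],[0,0,-20,0,0,0,50],[0,0,0,0,0,0,50],[0,0,0,0,0,0,50]],
])

```text
clock: 17.3
tcp_pos: [0.5924, -0.3222, 0.1074]
orientation: [[0.083, 0.997, 0.001], [0.997, -0.083, -0.001], [-0.0, 0.001, -1.0]]
force: [-0.7, 0.2, -1.1]
finger_gap: 0.0499
gripper_force: 0.0
```

```bash
python3 - <<'E'
from h import *
delta(435,-135.5,40,-4)
E
```

```text
t 17.3 tcp [ 592.4 -322.2  107.4] now-axes [ 173.  -172.4   67.1] turn [ 0.001  0.001 -0.013] after-turn axes [ 175.3 -170.    67.4] gap 0.0498640174221602 F [-0.7  0.2 -1.1]
```

Request:
apply_moves([
  [[21.6,-21.5,0,0,0,0,50],[21.6,-21.5,0,0,0,0,50],[21.6,-21.5,0,0,0,0,50],[21.6,-21.5,0,0,0,0,50],[21.6,-21.5,0,0,0,0,50]],
])

```text
clock: 17.8
tcp_pos: [0.4925, -0.2044, 0.1057]
orientation: [[0.083, 0.997, -0.001], [0.997, -0.083, 0.001], [0.001, -0.001, -1.0]]
force: [0.4, 0.9, -0.2]
finger_gap: 0.0498
gripper_force: 0.0
```

Request:
apply_moves([
  [[21.6,-21.5,0,0,0,0,50],[21.6,-21.5,0,0,0,0,50],[21.6,-21.5,0,0,0,0,50],[0,0,0,0,0,0,50],[0,0,0,0,0,0,50]],
])

```text
clock: 18.3
tcp_pos: [0.4348, -0.1354, 0.1064]
orientation: [[0.082, 0.997, -0.0], [0.997, -0.082, -0.0], [-0.0, -0.0, -1.0]]
force: [0.0, 0.2, -1.3]
finger_gap: 0.0503
gripper_force: 0.0
```

```bash
python3 - <<'E'
from h import *
delta(435,-135.5,40,-4)
p=ctrl.grab_frame('top')
cv2.imwrite('pics/c4.png',cv2.resize(p['frame'][150:240,300:428],(768,540),interpolation=cv2.INTER_CUBIC)[:,:,::-1])
E
```

```text
t 18.3 tcp [ 434.8 -135.4  106.4] now-axes [-0.1  0.3 66.4] turn [-0.     0.    -0.013] after-turn axes [-0.1  0.2 66.4] gap 0.05027344166885204 F [ 0.   0.2 -1.3]
```

View pics/c4.png

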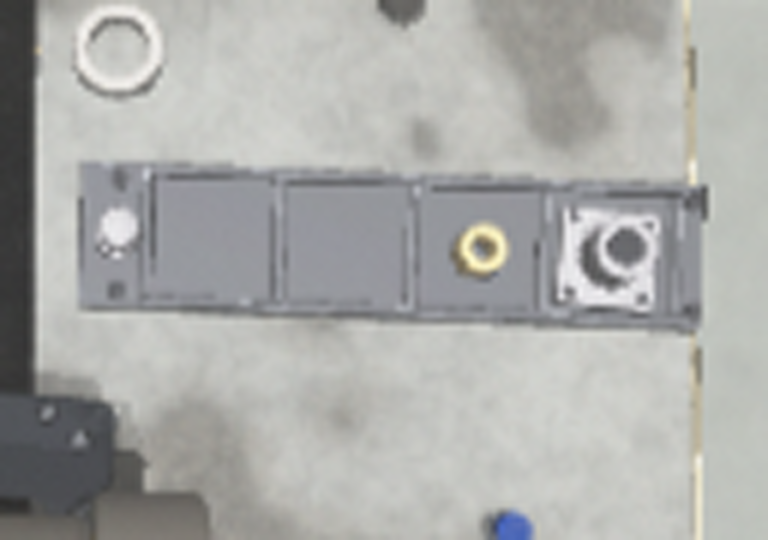

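Brass stands upright in its pocket (crop (482,248)), square next to it (610,255), flat inside the walls. Now the long bush.

Request:
apply_moves([
  [[0,0,25,0,0,0,50],[0,0,22,0,0,0,50],[0,0,14,0,0,0,50],[0,0,5,0,0,0,50],[0,0,0,0,0,0,50]],
])

```text
clock: 18.85
tcp_pos: [0.4351, -0.1358, 0.04]
orientation: [[0.084, 0.997, -0.001], [0.997, -0.084, 0.001], [0.001, -0.001, -1.0]]
force: [0.4, 1.0, 0.7]
finger_gap: 0.05
gripper_force: 0.0
```

Request:
apply_moves([
  [[0,0,0,0,0,0,15],[0,0,0,0,0,0,15],[0,0,0,0,0,0,15],[0,0,0,0,0,0,15],[0,0,0,0,0,0,15]],
])

```text
clock: 19.35
tcp_pos: [0.4355, -0.1357, 0.0411]
orientation: [[0.083, 0.997, 0.001], [0.997, -0.083, -0.0], [-0.0, 0.001, -1.0]]
force: [-1.3, -0.1, 6.9]
finger_gap: 0.0254
gripper_force: 25.0
```

Request:
apply_moves([
  [[0,0,0,0,0,0,15],[0,0,0,0,0,0,15]],
])

```text
clock: 19.55
tcp_pos: [0.4355, -0.1357, 0.0411]
orientation: [[0.083, 0.997, 0.001], [0.997, -0.083, -0.0], [-0.0, 0.001, -1.0]]
force: [-1.2, -0.1, 7.0]
finger_gap: 0.0252
gripper_force: 25.0
```

Request:
apply_moves([
  [[0,0,-10,0,0,0,15],[0,0,-25,0,0,0,15],[0,0,-25,0,0,0,15],[0,0,0,0,0,0,15],[0,0,0,0,0,0,15]],
])

```text
clock: 20.05
tcp_pos: [0.4353, -0.1358, 0.1012]
orientation: [[0.083, 0.997, 0.001], [0.997, -0.083, -0.001], [-0.001, 0.001, -1.0]]
force: [-0.7, -0.1, -1.1]
finger_gap: 0.0256
gripper_force: 25.0
```

```bash
python3 - <<'E'
from h import *
delta(593.6,-267,36,-4)
E
```

```text
t 20.05 tcp [ 435.3 -135.8  101.2] now-axes [-117.6  168.6   65.5] turn [ 0.001  0.001 -0.013] after-turn axes [-119.9  167.1   65.2] gap 0.025568366668365813 F [-0.7 -0.1 -1.1]
```

Request:
apply_moves([
  [[-19.6,28,0,0,0,0,15],[-19.6,28,0,0,0,0,15],[-19.6,28,0,0,0,0,15],[-19.6,28,0,0,0,0,15],[-19.6,28,0,0,0,0,15]],
])

```text
clock: 20.55
tcp_pos: [0.5668, -0.2456, 0.0993]
orientation: [[0.083, 0.997, -0.002], [0.997, -0.083, 0.001], [0.001, -0.002, -1.0]]
force: [0.5, -0.3, -1.4]
finger_gap: 0.0254
gripper_force: 25.0
```

Request:
apply_moves([
  [[-19.6,28,0,0,0,0,15],[0,0,20,0,0,0,15],[0,0,20,0,0,0,15],[0,0,0,0,0,0,15],[0,0,0,0,0,0,15]],
])

```text
clock: 21.05
tcp_pos: [0.5923, -0.2663, 0.06]
orientation: [[0.083, 0.997, -0.002], [0.997, -0.083, 0.001], [0.001, -0.002, -1.0]]
force: [0.3, 0.4, -1.4]
finger_gap: 0.0254
gripper_force: 25.0
```

```bash
python3 - <<'E'
from h import *
delta(593.6,-267,36,-4)
E
```

```text
t 21.05 tcp [ 592.3 -266.3   60. ] now-axes [-0.6  1.4 24. ] turn [-0.002 -0.001 -0.013] after-turn axes [-0.6  1.3 24. ] gap 0.025376864125157668 F [ 0.3  0.4 -1.4]
```

Request:
apply_moves([
  [[0,0,10,0,0,0,15],[0,0,7,0,0,0,15],[0,0,4,0,0,0,15],[0,0,1,0,0,0,15],[0,0,0,0,0,0,15]],
])

```text
clock: 21.55
tcp_pos: [0.5928, -0.2666, 0.0386]
orientation: [[0.083, 0.997, -0.0], [0.997, -0.083, 0.0], [0.0, -0.0, -1.0]]
force: [0.9, -0.0, -1.2]
finger_gap: 0.0254
gripper_force: 25.0
```

Request:
apply_moves([
  [[0,0,1,0,0,0,15],[0,0,0.7,0,0,0,15],[0,0,0,0,0,0,15]],
])

```text
clock: 21.85
tcp_pos: [0.5928, -0.2667, 0.037]
orientation: [[0.083, 0.997, 0.0], [0.997, -0.083, -0.0], [0.0, 0.0, -1.0]]
force: [0.0, 0.3, -1.2]
finger_gap: 0.0253
gripper_force: 25.0
```

Request:
apply_moves([
  [[0,0,0.6,0,0,0,15],[0,0,0.4,0,0,0,15],[0,0,0,0,0,0,15]],
])

```text
clock: 22.15
tcp_pos: [0.5929, -0.2667, 0.0362]
orientation: [[0.083, 0.997, 0.0], [0.997, -0.083, -0.0], [-0.0, 0.0, -1.0]]
force: [-1.7, -0.1, 3.9]
finger_gap: 0.0257
gripper_force: 25.0
```

Request:
apply_moves([
  [[0,0,0.4,0,0,0,15],[0,0,0,0,0,0,15]],
])

```text
clock: 22.35
tcp_pos: [0.5929, -0.2668, 0.0361]
orientation: [[0.083, 0.997, 0.0], [0.997, -0.083, -0.0], [-0.0, 0.0, -1.0]]
force: [-2.9, 2.5, 10.5]
finger_gap: 0.0258
gripper_force: 25.0
```

Request:
apply_moves([
  [[0,0,0,0,0,0,50],[0,0,0,0,0,0,50],[0,0,0,0,0,0,50],[0,0,-12,0,0,0,50],[0,0,-25,0,0,0,50]],
])

```text
clock: 22.85
tcp_pos: [0.5917, -0.2662, 0.0718]
orientation: [[0.083, 0.997, -0.003], [0.997, -0.083, 0.001], [0.001, -0.003, -1.0]]
force: [-0.2, 0.3, 0.8]
finger_gap: 0.05
gripper_force: 0.0
```

Request:
apply_moves([
  [[0,0,-30,0,0,0,50],[0,0,0,0,0,0,50],[11,-28,0,0,0,0,50],[11,-28,0,0,0,0,50],[11,-28,0,0,0,0,50]],
])

```text
clock: 23.35
tcp_pos: [0.5108, -0.2263, 0.1026]
orientation: [[0.083, 0.997, 0.0], [0.997, -0.083, 0.0], [0.0, 0.0, -1.0]]
force: [0.1, 0.7, -0.1]
finger_gap: 0.0501
gripper_force: 0.0
```

Request:
apply_moves([
  [[11,-28,0,0,0,0,50],[11,-28,0,0,0,0,50],[11,-27.5,0,0,0,0,50],[0,0,20,0,0,0,50],[0,0,0,0,0,0,50]],
])

```text
clock: 23.85
tcp_pos: [0.4301, -0.1868, 0.0817]
orientation: [[0.083, 0.997, -0.002], [0.997, -0.083, 0.0], [0.0, -0.002, -1.0]]
force: [0.7, 0.5, 0.2]
finger_gap: 0.05
gripper_force: 0.0
```

Request:
apply_moves([
  [[0,0,0,0,0,0,50]],
])

```text
clock: 23.95
tcp_pos: [0.4317, -0.1871, 0.0829]
orientation: [[0.083, 0.997, -0.0], [0.997, -0.083, 0.0], [0.0, -0.0, -1.0]]
force: [0.4, 0.1, 0.6]
finger_gap: 0.05
gripper_force: 0.0
```

```bash
python3 - <<'E'
from h import *
delta(431.5,-187,30,-4)
p=ctrl.grab_frame('top')
cv2.imwrite('pics/c5.png',cv2.resize(p['frame'][150:240,300:428],(768,540),interpolation=cv2.INTER_CUBIC)[:,:,::-1])
E
```

```text
t 23.95 tcp [ 431.7 -187.1   82.9] now-axes [ 0.  -0.2 52.9] turn [-0.    -0.    -0.013] after-turn axes [ 0.1 -0.2 52.9] gap 0.05002342836142894 F [0.4 0.1 0.6]
```

View pics/c5.png

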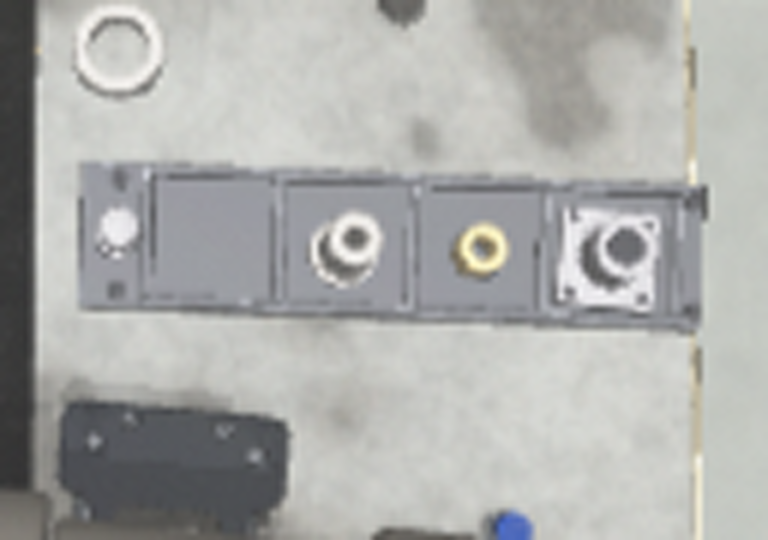

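The long bush stands in its pocket (crop (348,247)). Now the flanged bush, fingertips just above the flange.

Request:
apply_moves([
  [[0,0,20,0,0,0,50],[0,0,18,0,0,0,50],[0,0,10,0,0,0,50],[0,0,5,0,0,0,50],[0,0,0,0,0,0,50]],
])

```text
clock: 24.5
tcp_pos: [0.4315, -0.1869, 0.0294]
orientation: [[0.083, 0.997, -0.0], [0.997, -0.083, 0.0], [0.0, -0.001, -1.0]]
force: [0.8, 0.7, -0.3]
finger_gap: 0.05
gripper_force: 0.0
```

Request:
apply_moves([
  [[0,0,0,0,0,0,12],[0,0,0,0,0,0,12],[0,0,0,0,0,0,12],[0,0,0,0,0,0,12],[0,0,0,0,0,0,12]],
])

```text
clock: 25.0
tcp_pos: [0.4315, -0.1872, 0.0298]
orientation: [[0.083, 0.997, 0.0], [0.997, -0.083, -0.0], [-0.0, 0.0, -1.0]]
force: [-0.7, -0.7, 5.9]
finger_gap: 0.0213
gripper_force: 25.0
```

Request:
apply_moves([
  [[0,0,0,0,0,0,12],[0,0,0,0,0,0,12]],
])

```text
clock: 25.2
tcp_pos: [0.4315, -0.1872, 0.0298]
orientation: [[0.083, 0.997, 0.0], [0.997, -0.083, -0.0], [-0.0, 0.0, -1.0]]
force: [-1.5, 0.4, 5.1]
finger_gap: 0.021
gripper_force: 25.0
```

Request:
apply_moves([
  [[0,0,-10,0,0,0,12],[0,0,-30,0,0,0,12],[0,0,-30,0,0,0,12],[0,0,0,0,0,0,12],[-2.3,27.5,0,0,0,0,12]],
])

```text
clock: 25.7
tcp_pos: [0.4567, -0.1921, 0.1005]
orientation: [[0.084, 0.996, -0.0], [0.996, -0.084, -0.001], [-0.001, -0.0, -1.0]]
force: [0.3, 0.3, -0.7]
finger_gap: 0.0211
gripper_force: 25.0
```

Request:
apply_moves([
  [[-2.3,27.5,0,0,0,0,12],[-2.3,27.5,0,0,0,0,12],[-2.3,27.5,0,0,0,0,12],[-2.3,27.5,0,0,0,0,12],[-2.3,27.5,0,0,0,0,12]],
])

```text
clock: 26.2
tcp_pos: [0.5954, -0.2146, 0.0991]
orientation: [[0.083, 0.997, -0.001], [0.997, -0.083, 0.0], [0.0, -0.001, -1.0]]
force: [0.1, 0.0, -0.3]
finger_gap: 0.0207
gripper_force: 25.0
```

Request:
apply_moves([
  [[0,0,20,0,0,0,12],[0,0,20,0,0,0,12],[0,0,0,0,0,0,12],[0,0,0,0,0,0,12]],
])

```text
clock: 26.6
tcp_pos: [0.5943, -0.2143, 0.0595]
orientation: [[0.083, 0.997, -0.001], [0.997, -0.083, 0.001], [0.0, -0.001, -1.0]]
force: [0.5, -0.2, -0.2]
finger_gap: 0.021
gripper_force: 25.0
```

```bash
python3 - <<'E'
from h import *
delta(595.2,-215,24.8,-4)
E
```

```text
t 26.6 tcp [ 594.3 -214.3   59.5] now-axes [-0.7  1.  34.7] turn [-0.001 -0.    -0.013] after-turn axes [-0.7  0.9 34.7] gap 0.020982114537038802 F [ 0.5 -0.2 -0.2]
```

Request:
apply_moves([
  [[0,0,15,0,0,0,12],[0,0,10,0,0,0,12],[0,0,5,0,0,0,12],[0,0,2,0,0,0,12],[0,0,0,0,0,0,12]],
])

```text
clock: 27.1
tcp_pos: [0.5945, -0.2144, 0.0273]
orientation: [[0.083, 0.997, -0.0], [0.997, -0.083, 0.0], [0.0, -0.0, -1.0]]
force: [-0.9, -0.1, -1.4]
finger_gap: 0.0208
gripper_force: 25.0
```

Request:
apply_moves([
  [[0,0,1,0,0,0,12],[0,0,0.7,0,0,0,12],[0,0,0,0,0,0,12]],
])

```text
clock: 27.4
tcp_pos: [0.5947, -0.2145, 0.0259]
orientation: [[0.083, 0.997, 0.0], [0.997, -0.083, -0.0], [-0.0, 0.0, -1.0]]
force: [-0.6, -1.0, -1.2]
finger_gap: 0.0208
gripper_force: 25.0
```

Request:
apply_moves([
  [[0,0,0.7,0,0,0,12],[0,0,0.4,0,0,0,12],[0,0,0,0,0,0,12]],
])

```text
clock: 27.7
tcp_pos: [0.5947, -0.2145, 0.0249]
orientation: [[0.083, 0.997, 0.0], [0.997, -0.083, -0.0], [-0.0, 0.0, -1.0]]
force: [-0.8, -0.0, 2.9]
finger_gap: 0.0212
gripper_force: 25.0
```

Request:
apply_moves([
  [[0,0,0.4,0,0,0,12],[0,0,0,0,0,0,12]],
])

```text
clock: 27.9
tcp_pos: [0.5947, -0.2145, 0.0248]
orientation: [[0.083, 0.997, 0.0], [0.997, -0.083, -0.0], [-0.0, 0.0, -1.0]]
force: [-2.1, 0.7, 9.2]
finger_gap: 0.0208
gripper_force: 25.0
```

On the floor. Release, rise and back away.

Request:
apply_moves([
  [[0,0,0,0,0,0,50],[0,0,0,0,0,0,50],[0,0,0,0,0,0,50],[0,0,-12,0,0,0,50],[0,0,-25,0,0,0,50]],
])

```text
clock: 28.4
tcp_pos: [0.5935, -0.214, 0.0606]
orientation: [[0.083, 0.997, -0.003], [0.997, -0.083, 0.001], [0.001, -0.003, -1.0]]
force: [0.2, -0.5, 0.3]
finger_gap: 0.0501
gripper_force: 0.0
```

Request:
apply_moves([
  [[0,0,-40,0,0,0,50],[0,0,-30,0,0,0,50],[0,-28,0,0,0,0,50],[0,-28,0,0,0,0,50],[0,-28,0,0,0,0,50]],
])

```text
clock: 28.9
tcp_pos: [0.5101, -0.2074, 0.1322]
orientation: [[0.083, 0.997, 0.001], [0.997, -0.083, -0.0], [-0.0, 0.001, -1.0]]
force: [0.4, -0.4, 0.6]
finger_gap: 0.0501
gripper_force: 0.0
```

Request:
apply_moves([
  [[0,-28,0,0,0,0,50],[0,-28,0,0,0,0,50],[0,0,0,0,0,0,50],[0,0,0,0,0,0,50]],
])

```text
clock: 29.3
tcp_pos: [0.4554, -0.2032, 0.1323]
orientation: [[0.083, 0.997, 0.001], [0.997, -0.083, -0.001], [-0.001, 0.001, -1.0]]
force: [0.5, 0.3, 0.6]
finger_gap: 0.0502
gripper_force: 0.0
```

```bash
python3 - <<'E'
from h import *
p=ctrl.grab_frame('top')
cv2.imwrite('pics/c6.png',cv2.resize(p['frame'][150:240,300:428],(768,540),interpolation=cv2.INTER_CUBIC)[:,:,::-1])
E
```

```text
(no output)
```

View pics/c6.png

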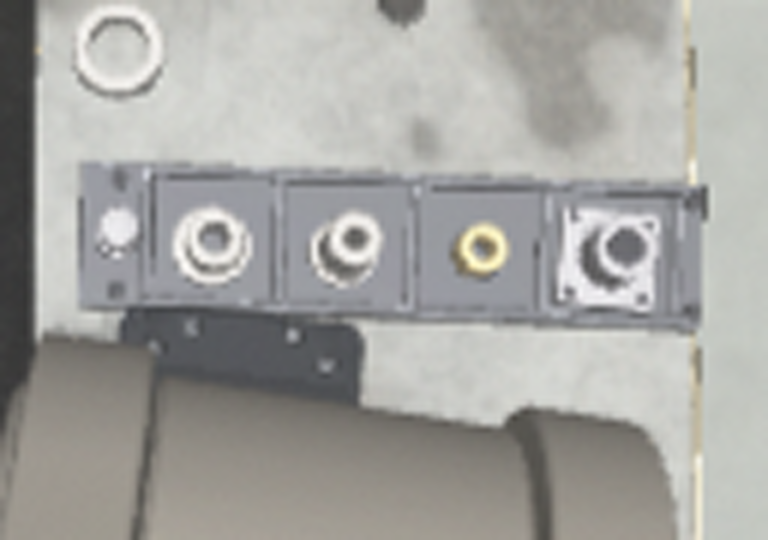

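All four stand upright in their pockets: flanged (212,242), long (348,247), brass (482,248), square (610,255). From the inspection post outward that is the required reverse order.

```bash
python3 -c "
from bench import ctrl
print(ctrl.sign_off())"
```

```text
the job is handed in; nothing more can be done
None
```

All four bushes now stand upright in the inspection rack in reverse order, with the square flange flat between its pocket walls; I handed the job in after about 30 s of robot time, and sign-off gave no verdict.

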